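# Latch release check on a gearbox cover

### The job

Check the spring latch on the gearbox cover: with the fingers, push its orange tab steadily along its slot until it clicks over and stays; a sound latch clicks at no more than 12 newtons, so if it has not clicked once you are pressing that hard, let it spring back, and never put more than 16 newtons on the unit. Then hang the verdict on the unit's peg, lying flat on the deck: the green ring tag if the latch clicked, the red one if it was too stiff. Leave the other tag and everything else on the bench where it is.

Things in the scene. Friction and masses are not known exactly. Their poses are not given: they have to be found in the camera images.
- unit: gearbox cover with a spring latch on it, bolted to the bench at a place and yaw that vary: an aluminium block 145 (x) by 195 (y) mm with a flat top (the deck) 60 mm above the bench, on a 180 by 220 mm steel foot plate. Origin: centre of its underside, on the bench; z up; the latch is pushed towards its +x. Seen from the robot the latch is on the left half (y = +50 mm) and the tag peg on the right half (y = -60 mm).
- tab_face (a point): centre of the pushing face (facing the unit's -x) of the latch's orange thumb tab; moves with the tab. The tab is 14 mm thick (x), 26 mm wide (y) and stands up to 34 mm above the deck; this point is 18 mm above the deck. In front of the face (towards -x) 45 mm of bare deck is left for a fingertip. Steel keeper (24 mm tall) 56 mm behind the tab's rear face.
- latch (a joint): travel of the latch along the unit's +x, m: 0 at rest (unlatched), 0.018 at its hard stop (latched). The spring resists more and more over the first 6 mm, from a tenth of the release force up to the release force, then the force falls, the latch clicks over at about 13 mm and runs on to the stop by itself, where it stays. If let go before that it springs back to 0. The release force differs from unit to unit, about 4 to 24 N, and cannot be seen.
- peg_foot (a point): foot of the unit's upright steel tag peg, on the deck (60 mm above the bench); peg 12 mm in diameter, 36 mm tall, tapered at the top.
- tag_green: green plastic ring tag (pass), outside 44 mm, hole 24 mm, 20 mm tall, about 50 g, lying flat on the black mat (2 mm thick); origin: centre of its underside. Hung on the peg it lies flat on the deck around it.
- tag_red: red plastic ring tag (reject), same size and origin as the green one; the two swap places.
- gear_cluster: bystander: steel double gear, 78 mm across, 76 mm tall
- gear_shaft: bystander: steel shaft 240 mm long with three gears, lying
- bearing: bystander: plain steel bearing ring, 52 mm across, 15 mm tall, lying near the tags; not a tag
- ratchet: bystander: steel wrench, lying
- driver: bystander: screwdriver, lying
- oil: bystander: oil bottle, 60 mm across, 150 mm tall
- bolt_cup: bystander: blue cup, 80 mm across, 50 mm tall
There are look-alikes about, which are no part of the job. Of the things that look like the tag_red, take the one that is farthest to the robot's left at the start.

How it is judged:
By the outcome, as a careful person would: the job done as asked, in the order asked, and still so for the second after the job is handed in, with the robot touching nothing.
It also fails if it takes over 67 s, if anything falls off the work surface, if the arm or the gripper's body presses on something with over 40 N, if the wrist force passes 120 N, or if a joint passes its speed limit or range.

### The arm

A 7-joint arm with a two-finger parallel gripper is mounted at the origin on the work surface. World frame = base frame: x ahead of the robot, y to its left, z up, the work surface at z = 0. Lengths are in m, angles in rad, forces in N, time in s.
With the tool pointing down it reaches from about 0.425 to 0.875 m from the base axis. Payload 9.9 kg.
Tool frame: the origin (TCP) lies at the very end of the fingers, on their centre line; the grasp point (between the pads) lies 19 mm behind it (grip_depth is the z of the grasp point in the tool frame, in m); z points along the fingers, y is the line along which they close (so a half turn about z gives the same grasp; the last joint's range is limited). The gripper opens to 85 mm and grips with 20 to 120 N. Pads are 22 mm wide; open, the fingers measure 114 mm over their backs; the gripper's body (76 mm by 85 mm) begins 54 mm behind the grasp point. The pads swing forward as they close: fully open they stand 13 mm farther back than shut.
Start: joints at [1.119, 0.576, 0.025, 1.437, -0.015, 1.129, -0.057], TCP at [0.243, -0.63, 0.231] pointing down, gripper open.
Joint ranges: [-2.76, 2.76], [-0.34, 2.15], [-1.52, 1.57], [0.19, 2.46], [-1.09, 4.23], [0.17, 1.99], [-2.82, 2.82]. Speed limits (rad/s): [2.22, 2.22, 3.01, 3.01, 3.14, 3.14, 3.14].

### API

Orientations are given as a 3x3 rotation matrix whose columns are the frame's x, y, z axes.
In Python, from bench import * gives the robot as it stands.
- The arm moves only by the tool play_rows, never from a script. Its argument "moves" is a list of rows, each a list of 6 numbers: the shift along the tool's x, y, z in mm, then the turn, a rotation vector about the tool's x, y, z in degrees. A call has 1 to 20 rows; each row shifts and turns the commanded pose from where the row before left it, along the tool's axes as they then stand; what a row does not reach is not made up. A row lasts 1/10 s, in which the tool goes at most 50 mm and 8.59 degrees, less where a joint would pass 70% of its speed; a pose out of reach is approached as far as the arm can. A call is refused whole if a number of a shift passes 50 or a number of a turn 8.59, either way. A call with a gripper value outside its range is refused whole. "fingers" is the finger opening in mm, from 0 to 85.4, set as the call begins (left out, the last holds). The fingers move at their own pace and stop on an object; "newtons" is the grip in N (left out, the last holds). Time passes only in rows, so rows that do not move let the fingers close. It gives the time, the measured TCP pose, the force, the opening and the grip force at its end, in the units of the state.
- get_obs(): the state, without advancing time (a new reading comes with each control period).
- capture(name): name is "scene" or "top" or "wrist"; returns the picture (384x512x3 uint8, red, green, blue); there is no depth.
- camera_model(name): a dict with "K" (3x3 intrinsics, pixels), "camera_from_world" (4x4, takes a point from world to camera coordinates); the wrist camera has in their place "T_tool_cam" (4x4, takes a point from camera to tool coordinates, whose origin is the TCP and whose axes are the flange's). Camera axes: x right, y down, z forward; pixel columns grow to the right and rows downward; lengths in m; the calibration is good to about 2 mm. A picture is of the moment at which its call begins: read the wrist's pose just before it. camera_model takes no time and is no camera call.
- job_done(): hands the job in; it is judged then, once.
Trained networks look in the newest picture that a camera, given by its name, has taken for a name from the list of things; names that differ only in an ending like _2 or _b are one class to them, and where a whole thing is asked for, a point or a joint stands for the part that bears it (a point fixed in the world has none). Each returns a list of dicts, best first, with "score" (0 to 1); they miss things now and then, are a little off and sometimes report something else, mostly with a low value. They report only what shows in the picture. A call takes as long as a camera call. They do not tell look-alikes from the thing itself.
- spot_in(camera, query): "bbox" ([left, top, width, height] in pixels, round what is visible of it).
The state is a dict: "t": time; "joint_pos": joint angles; "qd": joint speeds; "joint_efforts": joint torques, N m; "tool_pos": TCP position; "orientation": TCP orientation; "force": force on the tool from outside, world axes, zero at the start; "torque": the same for the moment, N m; "grip_width": finger opening in m; "grasp_force": force on a finger pad.
Only numpy, scipy, OpenCV 4.12 (cv2) and the standard library are available. Lean on these libraries where they do the work, as an engineer would, in place of code of your own. Each camera call takes 0.05 s, during which the arm holds its last target. There are 200 camera calls.

## Working session

There is one attempt and no reset: what is moved stays moved. The work goes in short steps, Python scripts to look and compute and a tool call to move; the robot and the scene stay as the last step left them, time stands still between calls to the robot, and variables do not carry over. Pictures are saved under pics/ and viewed, at most 10 in all, crops included, and the job is handed in when it is done.

Besides the shell and the picture viewer there is one more tool, called after "Request:" as a command line: name --pt "numbers of a row" for each row, then --argument value for the rest. play_rows: Moves the arm, as the interface text tells. Its arguments: {"type":"object","properties":{"moves":{"type":"array","items":{"type":"array","items":{"type":"number"}}},"fingers":{"type":"number"},"newtons":{"type":"number"}},"required":["moves"]}

```bash
mkdir -p pics; ls; python3 - <<'E'
from bench import *
import cv2,numpy as np
o=get_obs();print({k:np.round(o[k],3).tolist() for k in('t','tool_pos','orientation','force','grip_width')})
for c in('top','scene'):
    cv2.imwrite(f'pics/{c}0.png',capture(c)[:,:,::-1])
    for q in('unit','tab_face','peg_foot','tag_green','tag_red','bearing'):
        print(c,q,[(np.round(d['bbox']).tolist(),round(d['score'],2)) for d in spot_in(c,q)[:4]])
    m=camera_model(c);print(np.round(m['K'],1).tolist(),np.round(m['camera_from_world'],3).tolist())
print(np.round(camera_model('wrist')['T_tool_cam'],3).tolist(),np.round(camera_model('wrist')['K'],1).tolist(),get_obs()['t'])
E
```

```text
pics
{'t': 0.0, 'tool_pos': [0.243, -0.629, 0.23], 'orientation': [[0.933, 0.36, -0.001], [0.36, -0.933, 0.002], [-0.0, -0.002, -1.0]], 'force': [0.283, 0.543, -1.382], 'grip_width': 0.085}
top unit []
top tab_face [([210.0, 172.0, 8.0, 21.0], 0.49)]
top peg_foot [([195.0, 157.0, 68.0, 59.0], 0.63)]
top tag_green []
top tag_red [([386.0, 222.0, 10.0, 8.0], 0.54), ([352.0, 255.0, 15.0, 13.0], 0.46), ([351.0, 188.0, 12.0, 15.0], 0.35)]
top bearing [([210.0, 172.0, 7.0, 25.0], 0.68)]
[[384.7, 0.0, 259.8], [0.0, 384.7, 192.6], [0.0, 0.0, 1.0]] [[0.019, -1.0, 0.013, -0.046], [-0.986, -0.021, -0.164, 0.523], [0.164, -0.009, -0.986, 1.336], [0.0, 0.0, 0.0, 1.0]]
scene unit [([244.0, 173.0, 68.0, 50.0], 0.73), ([277.0, 172.0, 15.0, 7.0], 0.7)]
scene tab_face []
scene peg_foot [([247.0, 170.0, 65.0, 53.0], 0.68)]
scene tag_green [([232.0, 244.0, 13.0, 12.0], 0.72)]
scene tag_red [([127.0, 228.0, 17.0, 12.0], 0.65), ([117.0, 261.0, 19.0, 20.0], 0.6)]
scene bearing [([171.0, 261.0, 19.0, 16.0], 0.52)]
[[346.5, 0.0, 260.3], [0.0, 346.5, 193.3], [0.0, 0.0, 1.0]] [[0.771, 0.637, -0.005, -0.41], [0.376, -0.461, -0.804, -0.145], [-0.515, 0.618, -0.594, 1.603], [0.0, 0.0, 0.0, 1.0]]
[[0.0, -0.953, -0.303, 0.077], [1.0, 0.0, -0.0, -0.001], [0.0, -0.303, 0.953, -0.142], [0.0, 0.0, 0.0, 1.0]] [[332.0, 0.0, 259.9], [0.0, 332.0, 188.2], [0.0, 0.0, 1.0]] 0.7
```

```bash
python3 - <<'E'
import cv2
a=cv2.imread('pics/top0.png')
cv2.imwrite('pics/topz.png',cv2.resize(a[110:310,150:420],(800,593),interpolation=cv2.INTER_CUBIC))
E
```

```text
(no output)
```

View pics/topz.png

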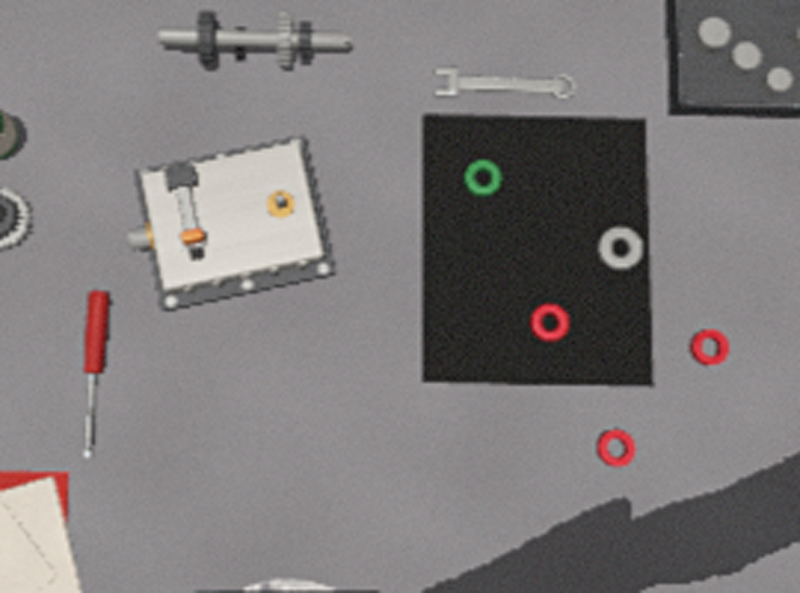

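View pics/scene0.png

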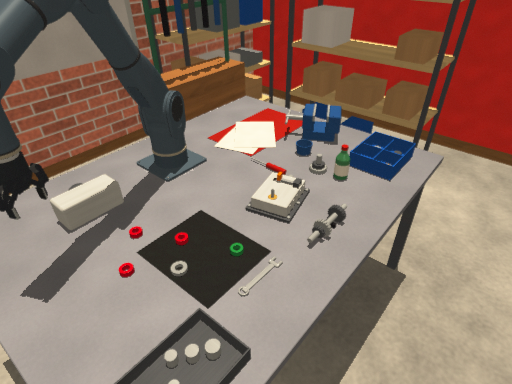

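The top view (zoomed crop) shows the unit with its orange tab at (193,237), keeper at (182,177) and peg at (280,203). The green tag is at (483,177).

Candidates for red are (550,322) on the mat, (710,347) and (616,448). The farthest left is (550,322), on the mat. The bearing at (620,248) is grey and not a tag.

```bash
cat > h.py <<'E'
from bench import *
import cv2,numpy as np
def ray(cam,uv,z,obs=None):
    m=camera_model(cam);d=np.linalg.inv(m['K'])@[uv[0],uv[1],1]
    if cam=='wrist':
        T=np.eye(4);T[:3,:3]=obs['orientation'];T[:3,3]=obs['tool_pos'];W=T@m['T_tool_cam']
    else: W=np.linalg.inv(m['camera_from_world'])
    d=W[:3,:3]@d;c=W[:3,3];return c+d*(z-c[2])/d[2]
def st():
    o=get_obs();print({k:np.round(o[k],4).tolist() for k in('t','tool_pos','orientation','force','grip_width','joint_pos')});return o
def totool(o,p): return np.round(np.array(o['orientation']).T@(np.array(p)-o['tool_pos'])*1000,1)
E
python3 - <<'E'
from h import *
P=dict(tab=(193,235,.092),keeper=(182,168,.084),peg=(280,201,.096),green=(483,177,.022),red=(550,322,.022),red2=(710,347,.02),red3=(616,448,.02),c1=(138,171,.06),c2=(301,140,.06),c3=(325,258,.06),c4=(165,290,.06))
R={}
for k,(x,y,z) in P.items():
    R[k]=ray('top',(150+x*270/800-.3,110+y*200/593-.3),z);print(k,np.round(R[k],3))
a=R['c1']-R['c2'];b=R['c4']-R['c3'];e=R['c1']-R['c4'];f=R['c2']-R['c3'];g=R['keeper']-R['tab']
for v in(a,b):print(np.degrees(np.arctan2(-v[0],v[1])))
for v in(e,f,g):print(np.degrees(np.arctan2(v[1],v[0])))
print((R['c1']+R['c2']+R['c3']+R['c4'])/4)
st()
E
```

```text
tab [0.526 0.121 0.092]
keeper [0.607 0.138 0.084]
peg [0.568 0.021 0.096]
green [ 0.619 -0.229  0.022]
red [ 0.44  -0.31   0.022]
red2 [ 0.413 -0.505  0.02 ]
red3 [ 0.29  -0.388  0.02 ]
c1 [0.608 0.194 0.06 ]
c2 [ 0.651 -0.002  0.06 ]
c3 [ 0.507 -0.034  0.06 ]
c4 [0.464 0.155 0.06 ]
12.38091084131708
12.65729809673844
15.058202305291747
12.504265048593329
11.76425843442314
[0.5576025  0.07838303 0.06      ]
{'t': 0.7, 'tool_pos': [0.2428, -0.6298, 0.2313], 'orientation': [[0.9331, 0.3596, 0.0001], [0.3596, -0.9331, -0.0], [0.0001, 0.0, -1.0]], 'force': [1.1346, -0.1097, -0.0555], 'grip_width': 0.0856, 'joint_pos': [1.1192, 0.5757, 0.0249, 1.4371, -0.015, 1.129, -0.0565]}
```

Request:
play_rows --pt "0 0 0 0 0 8.55" --pt "40 -33 0 0 0 0" --pt "40 -33 0 0 0 0" --pt "40 -33 0 0 0 0" --pt "40 -33 0 0 0 0" --pt "40 -33 0 0 0 0" --pt "40 -33 0 0 0 0" --pt "40 -33 0 0 0 0" --pt "40 -33 0 0 0 0" --pt "8 -41 0 0 0 0" --pt "8 -41 0 0 0 0" --pt "8 -41 0 0 0 0" --pt "8 -41 0 0 0 0" --pt "8 -41 0 0 0 0" --pt "8 -41 10 0 0 0" --pt "8 -41 10 0 0 0" --pt "8 -41 10 0 0 0" --pt "8 -41 10 0 0 0" --pt "8 -41 10 0 0 0" --pt "0 0 0 0 0 0" --fingers 0 --newtons 40

```text
t: 2.7
tool_pos: [0.477, 0.1095, 0.1805]
orientation: [[0.974, 0.225, -0.001], [0.225, -0.974, 0.003], [-0.0, -0.003, -1.0]]
force: [0.6, 0.0, -0.2]
grip_width: 0.0002
grasp_force: 0.0
```

```bash
python3 - <<'E'
from h import *
o=st();im=capture('wrist');cv2.imwrite('pics/w1.png',im[:,:,::-1])
for q in('tab_face','peg_foot'):print(q,[(np.round(d['bbox']).tolist(),round(d['score'],2)) for d in spot_in('wrist',q)[:4]])
h=cv2.cvtColor(im,cv2.COLOR_RGB2HSV);m=cv2.inRange(h,(5,140,100),(22,255,255))
n,l,s,c=cv2.connectedComponentsWithStats(m);print([(s[i].tolist(),c[i].round(1).tolist()) for i in range(1,n) if s[i,4]>60])
E
```

```text
{'t': 2.7, 'tool_pos': [0.477, 0.1095, 0.1805], 'orientation': [[0.9744, 0.225, -0.0011], [0.225, -0.9744, 0.0026], [-0.0005, -0.0028, -1.0]], 'force': [0.6187, 0.0012, -0.1885], 'grip_width': 0.0002, 'joint_pos': [-0.2463, 0.3629, -0.0993, 1.9825, 0.0451, 0.7985, -1.7145]}
tab_face [([240.0, 24.0, 38.0, 109.0], 0.56)]
peg_foot [([162.0, 1.0, 302.0, 184.0], 0.72)]
[([381, 67, 42, 45, 1023], [398.7, 88.7]), ([190, 69, 6, 43, 188], [192.4, 90.2]), ([239, 110, 37, 23, 782], [257.2, 120.8])]
```

View pics/w1.png

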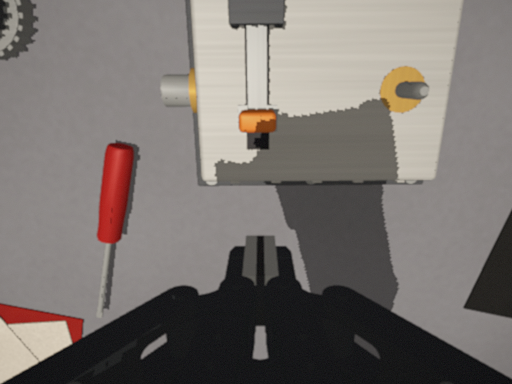

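The close view shows the orange tab at (257,121), facing the fingers at (260,240). The peg is at (403,88) foot and (424,90) tip, and the driver is clear to the left.

```bash
python3 - <<'E'
from h import *
o=get_obs()
for n,uv,z in(('front',(257.5,132.5),.093),('rear',(257.5,110.5),.093),('pegdisc',(403,89),.061),('pegtip',(424,90),.096),('dl',(205,182),.06),('dr',(435,179),.06),('dul',(194,5),.06),('keeper',(257,24),.084)):
    p=ray('wrist',uv,z,o);print(n,np.round(p,4),totool(o,p))
E
```

```text
front [0.5208 0.115  0.093 ] [44.4 -2.7 88.4]
rear [0.5353 0.1182 0.093 ] [59.3 -2.7 88.4]
pegdisc [0.5724 0.0136 0.061 ] [ 72.8 107.4 120.4]
pegtip [0.5722 0.0141 0.096 ] [ 72.8 106.9  85.4]
dl [0.4668 0.1479 0.06  ] [ -1.1 -46.6 121.4]
dr [ 0.5107 -0.0372  0.06  ] [  1.5 143.6 121.5]
dul [0.5943 0.1776 0.06  ] [129.8 -47.9 121.4]
keeper [0.5886 0.1303 0.084 ] [113.9  -3.   97.4]
```

Request:
play_rows --pt "5 -1 15 0 0 -0.7" --pt "5 -1 20 0 0 0" --pt "5 -0.5 20 0 0 0" --pt "5 0 20 0 0 0" --pt "2 0 18 0 0 0" --pt "0 0 15 0 0 0" --pt "0 0 0 0 0 0" --pt "0 0 0 0 0 0"

```text
t: 3.65
tool_pos: [0.4991, 0.1093, 0.0737]
orientation: [[0.974, 0.227, 0.0], [0.227, -0.974, -0.0], [-0.0, 0.0, -1.0]]
force: [-0.2, 0.2, 0.3]
grip_width: 0.0002
grasp_force: 0.0
```

```bash
python3 - <<'E'
from h import *
o=st();im=capture('wrist');cv2.imwrite('pics/w2.png',cv2.resize(im[60:260,150:400,::-1],(750,600)))
E
```

```text
{'t': 3.65, 'tool_pos': [0.4991, 0.1093, 0.0737], 'orientation': [[0.9739, 0.2269, 0.0], [0.2269, -0.9739, -0.0005], [-0.0001, 0.0004, -1.0]], 'force': [-0.2391, 0.2317, 0.2633], 'grip_width': 0.0002, 'joint_pos': [-0.2525, 0.5449, -0.0807, 2.0454, 0.0803, 0.5543, -1.7318]}
```

View pics/w2.png

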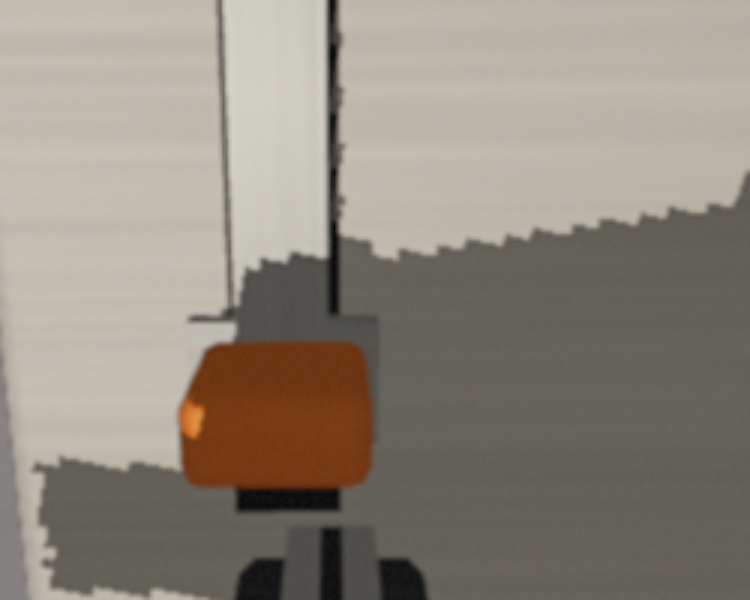

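```bash
python3 - <<'E'
from h import *
o=get_obs()
for uv in((242.7,222),(242.7,200)):print(totool(o,ray('wrist',uv,.093,o)))
E
```

```text
[ 23.8  -7.9 -18.9]
[ 33.2  -7.8 -18.9]
```

Request:
play_rows --pt "0 -4 0 0 0 -0.3" --pt "0 -3.5 0 0 0 0" --pt "0 0 0 0 0 0" --pt "0 0 0 0 0 0"

```text
t: 4.1
tool_pos: [0.4971, 0.1181, 0.0736]
orientation: [[0.972, 0.234, 0.0], [0.234, -0.972, 0.0], [0.0, -0.0, -1.0]]
force: [-0.4, 0.3, -0.6]
grip_width: 0.0001
grasp_force: 0.0
```

Request:
play_rows --pt "3 0 0 0 0 0" --pt "3 0 0 0 0 0" --pt "3 0 0 0 0 0" --pt "0 0 0 0 0 0" --pt "0 0 0 0 0 0"

```text
t: 4.6
tool_pos: [0.5058, 0.1199, 0.0732]
orientation: [[0.972, 0.234, -0.0], [0.234, -0.972, -0.0], [-0.0, -0.0, -1.0]]
force: [-0.7, -0.2, 0.1]
grip_width: 0.0
grasp_force: 0.0
```

Request:
play_rows --pt "1 0 0 0 0 0" --pt "1 0 0 0 0 0" --pt "0 0 0 0 0 0"

```text
t: 4.9
tool_pos: [0.5079, 0.1205, 0.0733]
orientation: [[0.972, 0.234, 0.0], [0.234, -0.972, 0.0], [0.0, -0.0, -1.0]]
force: [1.5, -0.5, 0.9]
grip_width: 0.0003
grasp_force: 0.0
```

Request:
play_rows --pt "1 0 0 0 0 0" --pt "0 0 0 0 0 0"

```text
t: 5.1
tool_pos: [0.5088, 0.1207, 0.0733]
orientation: [[0.972, 0.234, 0.0], [0.234, -0.972, 0.0], [0.0, -0.0, -1.0]]
force: [0.2, 0.0, -0.5]
grip_width: -0.0002
grasp_force: 0.0
```

Request:
play_rows --pt "1 0 0 0 0 0" --pt "0 0 0 0 0 0"

```text
t: 5.3
tool_pos: [0.5094, 0.1208, 0.0732]
orientation: [[0.972, 0.234, -0.001], [0.234, -0.972, -0.0], [-0.001, 0.0, -1.0]]
force: [-2.0, -1.5, 1.1]
grip_width: -0.0
grasp_force: 0.8
```

Request:
play_rows --pt "0.7 0 0 0 0 0" --pt "0 0 0 0 0 0"

```text
t: 5.5
tool_pos: [0.5099, 0.1209, 0.0732]
orientation: [[0.972, 0.234, -0.001], [0.234, -0.972, -0.0], [-0.001, 0.0, -1.0]]
force: [-3.3, -0.6, 1.3]
grip_width: 0.0003
grasp_force: 1.6
```

Request:
play_rows --pt "0.7 0 0 0 0 0" --pt "0 0 0 0 0 0"

```text
t: 5.7
tool_pos: [0.5105, 0.1211, 0.0732]
orientation: [[0.972, 0.234, -0.001], [0.234, -0.972, -0.0], [-0.001, 0.0, -1.0]]
force: [-4.0, -1.2, 3.0]
grip_width: 0.0004
grasp_force: 2.4
```

Request:
play_rows --pt "0.7 0 0 0 0 0" --pt "0 0 0 0 0 0"

```text
t: 5.9
tool_pos: [0.511, 0.1212, 0.0732]
orientation: [[0.972, 0.234, -0.001], [0.234, -0.972, -0.0], [-0.001, 0.0, -1.0]]
force: [-5.2, -1.4, 4.4]
grip_width: 0.0002
grasp_force: 2.9
```

Request:
play_rows --pt "0.6 0 -0.6 0 0 0" --pt "0 0 0 0 0 0"

```text
t: 6.1
tool_pos: [0.511, 0.1211, 0.0733]
orientation: [[0.972, 0.234, -0.003], [0.234, -0.972, -0.001], [-0.003, 0.0, -1.0]]
force: [-6.3, -1.0, 0.4]
grip_width: 0.0003
grasp_force: 3.0
```

Request:
play_rows --pt "0.6 0 -0.2 0 0 0" --pt "0 0 0 0 0 0"

```text
t: 6.3
tool_pos: [0.5112, 0.1212, 0.0734]
orientation: [[0.972, 0.234, -0.003], [0.234, -0.972, -0.001], [-0.003, 0.0, -1.0]]
force: [-5.7, -1.1, -1.8]
grip_width: 0.0001
grasp_force: 3.1
```

Request:
play_rows --pt "0.7 0 0 0 0 0" --pt "0 0 0 0 0 0"

```text
t: 6.5
tool_pos: [0.5117, 0.1213, 0.0734]
orientation: [[0.972, 0.234, -0.004], [0.234, -0.972, -0.001], [-0.004, 0.0, -1.0]]
force: [-6.6, -1.0, -0.7]
grip_width: -0.0001
grasp_force: 3.6
```

Request:
play_rows --pt "0.7 0 0 0 0 0" --pt "0 0 0 0 0 0"

```text
t: 6.7
tool_pos: [0.5121, 0.1214, 0.0733]
orientation: [[0.972, 0.234, -0.004], [0.234, -0.972, -0.001], [-0.004, 0.0, -1.0]]
force: [-8.5, -0.4, 0.6]
grip_width: 0.0002
grasp_force: 4.0
```

Request:
play_rows --pt "0.7 0 0 0 0 0" --pt "0 0 0 0 0 0"

```text
t: 6.9
tool_pos: [0.5126, 0.1215, 0.0734]
orientation: [[0.972, 0.234, -0.005], [0.234, -0.972, -0.001], [-0.005, 0.0, -1.0]]
force: [-9.2, -1.5, 1.2]
grip_width: 0.0002
grasp_force: 4.4
```

Request:
play_rows --pt "0.6 0 0 0 0 0" --pt "0 0 0 0 0 0"

```text
t: 7.1
tool_pos: [0.513, 0.1216, 0.0734]
orientation: [[0.972, 0.234, -0.005], [0.234, -0.972, -0.002], [-0.005, 0.0, -1.0]]
force: [-9.8, -1.9, 2.0]
grip_width: -0.0001
grasp_force: 4.7
```

Request:
play_rows --pt "0.6 0 0 0 0 0" --pt "0 0 0 0 0 0"

```text
t: 7.3
tool_pos: [0.5134, 0.1217, 0.0733]
orientation: [[0.972, 0.234, -0.005], [0.234, -0.972, -0.002], [-0.006, 0.0, -1.0]]
force: [-10.7, -1.4, 2.9]
grip_width: 0.0003
grasp_force: 5.0
```

Request:
play_rows --pt "0.5 0 -0.2 0 0 0" --pt "0 0 0 0 0 0"

```text
t: 7.5
tool_pos: [0.5135, 0.1218, 0.0734]
orientation: [[0.972, 0.234, -0.006], [0.234, -0.972, -0.002], [-0.006, 0.0, -1.0]]
force: [-10.6, -1.6, 1.3]
grip_width: -0.0003
grasp_force: 5.2
```

Request:
play_rows --pt "0.5 0 0 0 0 0" --pt "0 0 0 0 0 0"

```text
t: 7.7
tool_pos: [0.514, 0.1218, 0.0734]
orientation: [[0.972, 0.234, -0.006], [0.234, -0.972, -0.002], [-0.006, 0.0, -1.0]]
force: [-10.3, -1.9, 1.5]
grip_width: 0.0001
grasp_force: 5.3
```

Request:
play_rows --pt "0.5 0 0 0 0 0" --pt "0 0 0 0 0 0"

```text
t: 7.9
tool_pos: [0.5144, 0.122, 0.0734]
orientation: [[0.972, 0.234, -0.006], [0.234, -0.972, -0.002], [-0.006, 0.0, -1.0]]
force: [-10.8, -1.0, 1.9]
grip_width: 0.0004
grasp_force: 5.5
```

Request:
play_rows --pt "0.4 0 0 0 0 0" --pt "0 0 0 0 0 0"

```text
t: 8.1
tool_pos: [0.5147, 0.122, 0.0734]
orientation: [[0.972, 0.234, -0.006], [0.234, -0.972, -0.002], [-0.006, 0.0, -1.0]]
force: [-11.3, -3.1, 2.2]
grip_width: -0.0002
grasp_force: 5.6
```

```bash
cat >> h.py <<'E'
def avgF(n=8):
    F=[]
    for _ in range(n): capture('wrist');o=get_obs();F.append(np.r_[np.array(o['orientation']).T@o['force'],o['grasp_force']])
    F=np.array(F);print('F tool',F.mean(0).round(2),'sd',F.std(0).round(2),np.round(o['tool_pos'],4),o['t'])
E
python3 -c "
from h import *
avgF()"
```

```text
F tool [-11.05  -0.93  -2.09   5.56] sd [0.51 0.35 0.68 0.  ] [0.5147 0.122  0.0734] 8.5
```

Request:
play_rows --pt "0.5 0 0 0 0 0" --pt "0 0 0 0 0 0"

```text
t: 8.7
tool_pos: [0.5152, 0.1222, 0.0734]
orientation: [[0.972, 0.234, -0.006], [0.234, -0.972, -0.002], [-0.007, 0.0, -1.0]]
force: [-11.0, -1.7, 2.4]
grip_width: -0.0
grasp_force: 5.6
```

```bash
python3 -c "
from h import *
avgF()"
```

```text
F tool [-11.21  -0.32  -2.31   5.61] sd [0.39 0.36 0.24 0.  ] [0.5151 0.1221 0.0734] 9.1
```

Request:
play_rows --pt "0.5 0 0 0 0 0" --pt "0 0 0 0 0 0"

```text
t: 9.3
tool_pos: [0.5156, 0.1223, 0.0734]
orientation: [[0.972, 0.234, -0.006], [0.234, -0.972, -0.002], [-0.007, 0.0, -1.0]]
force: [-11.4, -1.9, 2.7]
grip_width: -0.0
grasp_force: 5.6
```

Request:
play_rows --pt "0.5 0 0 0 0 0" --pt "0 0 0 0 0 0"

```text
t: 9.5
tool_pos: [0.5162, 0.1224, 0.0734]
orientation: [[0.972, 0.234, -0.006], [0.234, -0.972, -0.002], [-0.006, 0.0, -1.0]]
force: [-10.4, -0.5, 2.8]
grip_width: -0.0
grasp_force: 5.6
```

Request:
play_rows --pt "0.5 0 0 0 0 0" --pt "0 0 0 0 0 0"

```text
t: 9.7
tool_pos: [0.5168, 0.1225, 0.0734]
orientation: [[0.972, 0.234, -0.006], [0.234, -0.972, -0.002], [-0.006, 0.0, -1.0]]
force: [-11.0, -1.4, 1.7]
grip_width: 0.0001
grasp_force: 5.3
```

The force is falling and the peak of about 11.3 N is behind it, so I'll push on through the click.

Request:
play_rows --pt "0.7 0 0 0 0 0" --pt "0.7 0 0 0 0 0" --pt "0 0 0 0 0 0"

```text
t: 10.0
tool_pos: [0.5191, 0.1231, 0.0734]
orientation: [[0.972, 0.234, -0.004], [0.234, -0.972, -0.001], [-0.005, 0.0, -1.0]]
force: [-7.3, -1.3, -2.6]
grip_width: -0.0004
grasp_force: 3.3
```

Request:
play_rows --pt "0.7 0 0 0 0 0" --pt "0.7 0 0 0 0 0" --pt "0 0 0 0 0 0"

```text
t: 10.3
tool_pos: [0.5238, 0.1243, 0.0745]
orientation: [[0.972, 0.234, 0.002], [0.234, -0.972, 0.001], [0.002, -0.0, -1.0]]
force: [0.4, 0.8, -0.7]
grip_width: 0.0002
grasp_force: 0.0
```

Request:
play_rows --pt "0.7 0 0 0 0 0" --pt "0.7 0 0 0 0 0" --pt "0 0 0 0 0 0"

```text
t: 10.6
tool_pos: [0.5245, 0.1245, 0.0745]
orientation: [[0.972, 0.234, 0.001], [0.234, -0.972, 0.0], [0.001, -0.0, -1.0]]
force: [0.5, -0.4, -0.1]
grip_width: -0.0002
grasp_force: 0.0
```

Request:
play_rows --pt "-5 0 0 0 0 0" --pt "-10 0 0 0 0 0" --pt "0 0 -30 0 0 0" --pt "0 0 -50 0 0 0" --pt "0 10 -45 0 0 0" --pt "0 0 0 0 0 0"

```text
t: 11.2
tool_pos: [0.514, 0.1104, 0.2048]
orientation: [[0.973, 0.232, 0.009], [0.232, -0.973, 0.002], [0.009, 0.0, -1.0]]
force: [0.4, -0.1, -0.8]
grip_width: -0.0004
grasp_force: 0.0
```

```bash
python3 - <<'E'
from h import *
o=st();im=capture('wrist')
h=cv2.cvtColor(im,cv2.COLOR_RGB2HSV);m=cv2.inRange(h,(5,140,60),(22,255,255))
n,l,s,c=cv2.connectedComponentsWithStats(m)
for i in range(1,n):
    if s[i,4]>60:print(s[i],totool(o,ray('wrist',c[i],.09,o)),ray('wrist',(c[i][0],s[i][1]+s[i][3]-.5),.093,o).round(4))
for k,uv in (('tip',(0,0)),):pass
cv2.imwrite('pics/w3.png',im[:,:,::-1])
E
```

```text
{'t': 11.2, 'tool_pos': [0.514, 0.1104, 0.2048], 'orientation': [[0.9726, 0.2323, 0.0089], [0.2323, -0.9726, 0.0018], [0.009, 0.0004, -1.0]], 'force': [0.3973, -0.1417, -0.7592], 'grip_width': -0.0004, 'joint_pos': [-0.2325, 0.3782, -0.0961, 1.8727, 0.0473, 0.8839, -1.6879]}
[189 113   6  38 139] [ 40.9 -53.8 115.2] [0.5288 0.1695 0.093 ]
[358 116  37  38 734] [ 40.   86.5 115.2] [0.5594 0.0317 0.093 ]
[232 131  32  22 648] [ 33.5 -10.4 115.1] [0.5375 0.1267 0.093 ]
```

View pics/w3.png

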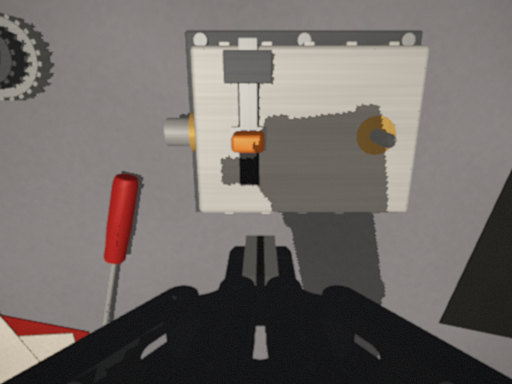

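The tab now sits about 17 mm further along and stays there, at (248,142), so the latch clicked at about 11.3 N. The verdict is the green tag.

Request:
play_rows --pt "2 20 0 0 0 0" --pt "3 40 0 0 0 0" --pt "3 45 0 0 0 0" --pt "3 45 0 0 0 0" --pt "3 45 0 0 0 0" --pt "3 45 10 0 0 0" --pt "3 45 20 0 0 0" --pt "2 40 20 0 0 0" --pt "1 25 15 0 0 0" --pt "0 4 0 0 0 0" --pt "0 0 0 0 0 0" --pt "0 0 0 0 0 0" --fingers 70

```text
t: 12.45
tool_pos: [0.6167, -0.2259, 0.1343]
orientation: [[0.972, 0.235, -0.0], [0.235, -0.972, 0.001], [-0.0, -0.001, -1.0]]
force: [0.8, 1.0, -0.2]
grip_width: 0.0701
grasp_force: 0.0
```

```bash
python3 - <<'E'
from h import *
o=st();im=capture('wrist')
h=cv2.cvtColor(im,cv2.COLOR_RGB2HSV);m=cv2.inRange(h,(45,80,40),(85,255,255))
n,l,s,c=cv2.connectedComponentsWithStats(m)
for i in range(1,n):
    if s[i,4]>60:print(s[i],c[i])
i=1+np.argmax(s[1:,4]);cx=(s[i][0]+s[i][2]/2-.5,s[i][1]+s[i][3]/2-.5)
for z in(.012,.022):print(totool(o,ray('wrist',cx,z,o)),ray('wrist',cx,z,o))
cv2.imwrite('pics/w4.png',im[:,:,::-1])
E
```

```text
{'t': 12.45, 'tool_pos': [0.6167, -0.2259, 0.1343], 'orientation': [[0.9719, 0.2353, -0.0003], [0.2353, -0.9719, 0.0012], [-0.0, -0.0012, -1.0]], 'force': [0.7518, 1.033, -0.1824], 'grip_width': 0.0701, 'joint_pos': [0.3117, 0.6362, -0.0527, 1.6047, 0.0386, 0.9023, -1.0878]}
[ 237  150   56   58 2070] [264.65603865 178.78405797]
[  1.7   2.7 122.3] [ 0.61897426 -0.22800284  0.012     ]
[  4.5   2.6 112.3] [ 0.62172222 -0.2272083   0.022     ]
```

View pics/w4.png

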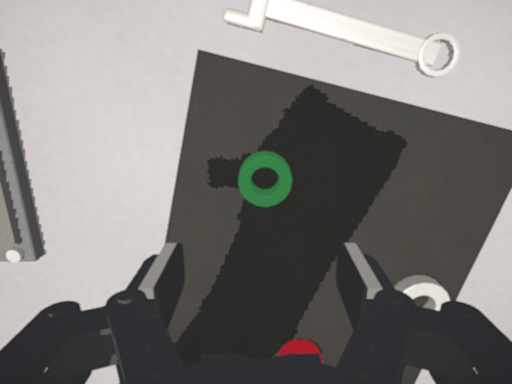

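The green tag at (265,179) lies nearly under the tool, with the fingers open on both sides and nothing else between them.

Request:
play_rows --pt "2 1.6 20 0 0 0" --pt "2 1 30 0 0 0" --pt "0 0 30 0 0 0" --pt "0 0 20 0 0 0" --pt "0 0 15 0 0 0" --pt "0 0 8 0 0 0" --pt "0 0 5 0 0 0" --pt "0 0 0 0 0 0" --pt "0 0 0 0 0 0"

```text
t: 13.4
tool_pos: [0.6219, -0.2294, 0.0072]
orientation: [[0.972, 0.234, 0.001], [0.234, -0.972, -0.0], [0.001, 0.001, -1.0]]
force: [-0.3, -0.3, 0.1]
grip_width: 0.0698
grasp_force: 0.0
```

Request:
play_rows --pt "0 0 0 0 0 0" --pt "0 0 0 0 0 0" --pt "0 0 0 0 0 0" --pt "0 0 0 0 0 0" --pt "0 0 0 0 0 0" --pt "0 0 0 0 0 0" --fingers 30 --newtons 30

```text
t: 14.0
tool_pos: [0.6218, -0.2295, 0.0073]
orientation: [[0.972, 0.234, 0.001], [0.234, -0.972, -0.0], [0.001, 0.001, -1.0]]
force: [-1.2, 1.1, 5.5]
grip_width: 0.0422
grasp_force: 30.1
```

Request:
play_rows --pt "0 0 -15 0 0 0" --pt "0 0 -40 0 0 0" --pt "0 0 -50 0 0 0" --pt "0 0 -50 0 0 0" --pt "0 -15 -10 0 0 0" --pt "0 -30 0 0 0 0" --pt "2 -40 0 0 0 0" --pt "2 -40 0 0 0 0" --pt "2 -40 0 0 0 0" --pt "1 -30 0 0 0 0" --pt "1 -10 0 0 0 0" --pt "0 0 0 0 0 0" --pt "0 0 0 0 0 0"

```text
t: 15.3
tool_pos: [0.5814, -0.0295, 0.1716]
orientation: [[0.973, 0.233, 0.0], [0.233, -0.973, -0.001], [0.0, 0.001, -1.0]]
force: [-0.1, -0.9, -1.4]
grip_width: 0.0424
grasp_force: 30.8
```

```bash
python3 - <<'E'
from h import *
o=st();im=capture('wrist')
cv2.imwrite('pics/w5.png',im[:,:,::-1])
h=cv2.cvtColor(im,cv2.COLOR_RGB2HSV);m=cv2.inRange(h,(45,80,40),(85,255,255))
n,l,s,c=cv2.connectedComponentsWithStats(m)
i=1+np.argmax(s[1:,4]);print(s[i],c[i])
m=cv2.inRange(h,(5,140,60),(28,255,255))
n,l,s,c=cv2.connectedComponentsWithStats(m)
for i in range(1,n):
    if s[i,4]>60:print(s[i],c[i],totool(o,ray('wrist',c[i],.061,o)))
E
```

```text
{'t': 15.3, 'tool_pos': [0.5814, -0.0295, 0.1716], 'orientation': [[0.9725, 0.2329, 0.0004], [0.2329, -0.9725, -0.001], [0.0002, 0.001, -1.0]], 'force': [-0.0715, -0.8816, -1.4086], 'grip_width': 0.0424, 'joint_pos': [0.0078, 0.4957, -0.0579, 1.7682, 0.0371, 0.8784, -1.4025]}
[ 212  212   97  101 6699] [260.2763099  262.90565756]
[176 162  40  39 818] [197.18948655 178.13569682] [  5.3 -50.7 110.6]
[  14  178   56   27 1196] [ 41.90133779 191.66889632] [  -6.  -175.9  110.4]
```

View pics/w5.png

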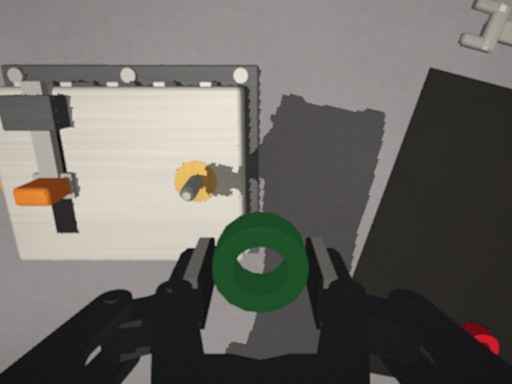

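The ring is held level at (260,262). The peg is ahead-left, with its foot disc at (196,181) and tip at (188,195).

```bash
python3 - <<'E'
from h import *
o=get_obs()
for uv,z in(((195.5,181.5),.061),((187,195.5),.096)):
    p=ray('wrist',uv,z,o);print(p.round(4),totool(o,p))
m=camera_model('wrist');C=np.linalg.inv(m['T_tool_cam'])
a=np.linspace(0,6.28,200)
for x0 in(-4,-2,0,2,4):
    P=np.array([[x0/1e3+.022*np.cos(t),.022*np.sin(t),z,1] for t in a for z in(.0053,-.0147)])
    q=(C@P.T)[:3];q=m['K']@(q/q[2]);print(x0,q[0].min().round(),q[1].min().round(),q[0].max().round(),q[1].max().round())
E
```

```text
[0.5718 0.0212 0.061 ] [  2.6 -52.2 110.4]
[0.5721 0.0207 0.096 ] [  2.8 -51.6  75.4]
-4 212.0 213.0 312.0 318.0
-2 212.0 209.0 312.0 314.0
0 212.0 205.0 313.0 311.0
2 212.0 201.0 313.0 307.0
4 211.0 197.0 313.0 303.0
```

Request:
play_rows --pt "1 -11 0 0 0 0" --pt "2 -20 0 0 0 0" --pt "1.7 -15 10 0 0 0" --pt "0 -5.3 20 0 0 0" --pt "0 0 20 0 0 0" --pt "0 0 5 0 0 0" --pt "0 0 0 0 0 0" --pt "0 0 0 0 0 0"

```text
t: 16.15
tool_pos: [0.5742, 0.0227, 0.1167]
orientation: [[0.972, 0.233, 0.001], [0.233, -0.972, -0.0], [0.0, 0.0, -1.0]]
force: [-0.5, 0.5, -0.9]
grip_width: 0.0425
grasp_force: 30.8
```

```bash
python3 - <<'E'
from h import *
o=st();im=capture('wrist');print(totool(o,(.572,.021,.096)))
cv2.imwrite('pics/w6.png',cv2.resize(im[150:350,150:400,::-1],(750,600)))
E
```

```text
{'t': 16.15, 'tool_pos': [0.5742, 0.0227, 0.1167], 'orientation': [[0.9724, 0.2334, 0.0005], [0.2334, -0.9724, -0.0], [0.0005, 0.0002, -1.0]], 'force': [-0.5292, 0.4804, -0.8972], 'grip_width': 0.0425, 'joint_pos': [-0.0817, 0.5524, -0.06, 1.8462, 0.0467, 0.7439, -1.5024]}
[-2.5  1.1 20.7]
```

View pics/w6.png

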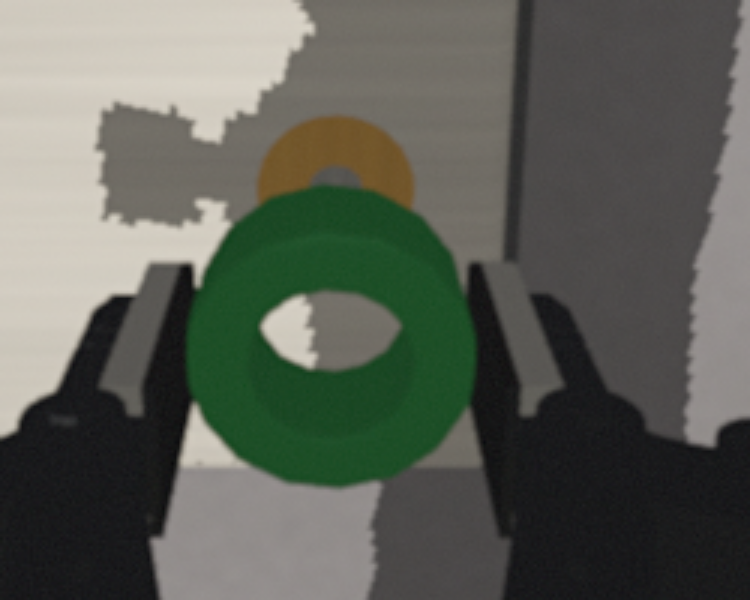

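The ring and peg line up sideways (columns 332 and 335 of the crop), and fore-aft matches the measurement. I'll lower gently.

Request:
play_rows --pt "0 0.5 6 0 0 0" --pt "0 0 6 0 0 0" --pt "0 0 6 0 0 0" --pt "0 0 5 0 0 0" --pt "0 0 0 0 0 0"

```text
t: 16.7
tool_pos: [0.5734, 0.0224, 0.0924]
orientation: [[0.972, 0.234, -0.001], [0.234, -0.972, -0.0], [-0.001, -0.0, -1.0]]
force: [-0.8, 0.4, -1.2]
grip_width: 0.0421
grasp_force: 30.8
```

Request:
play_rows --pt "0 0 6 0 0 0" --pt "0 0 6 0 0 0" --pt "0 0 6 0 0 0" --pt "0 0 0 0 0 0" --pt "0 0 0 0 0 0"

```text
t: 17.2
tool_pos: [0.5738, 0.0223, 0.0751]
orientation: [[0.972, 0.234, -0.0], [0.234, -0.972, -0.0], [-0.0, -0.0, -1.0]]
force: [0.2, -0.4, 0.0]
grip_width: 0.0425
grasp_force: 30.8
```

Request:
play_rows --pt "0 0 4 0 0 0" --pt "0 0 3 0 0 0" --pt "0 0 1.5 0 0 0" --pt "0 0 0 0 0 0" --pt "0 0 0 0 0 0"

```text
t: 17.7
tool_pos: [0.5739, 0.0224, 0.0668]
orientation: [[0.972, 0.234, 0.0], [0.234, -0.972, 0.0], [0.0, -0.0, -1.0]]
force: [-0.2, 0.2, -0.6]
grip_width: 0.0422
grasp_force: 30.8
```

Request:
play_rows --pt "0 0 0.8 0 0 0" --pt "0 0 0 0 0 0" --pt "0 0 0 0 0 0"

```text
t: 18.0
tool_pos: [0.5739, 0.0224, 0.066]
orientation: [[0.972, 0.234, 0.0], [0.234, -0.972, 0.0], [0.0, -0.0, -1.0]]
force: [-0.2, -0.7, 0.1]
grip_width: 0.0421
grasp_force: 30.8
```

Request:
play_rows --pt "0 0 0 0 0 0" --pt "0 0 0 0 0 0" --pt "0 0 0 0 0 0" --pt "0 0 0 0 0 0" --pt "0 0 0 0 0 0" --pt "0 0 -10 0 0 0" --pt "0 0 -30 0 0 0" --pt "0 0 -50 0 0 0" --pt "-20 0 -40 0 0 0" --pt "-30 0 0 0 0 0" --pt "0 0 0 0 0 0" --pt "0 0 0 0 0 0" --fingers 65

```text
t: 19.2
tool_pos: [0.5252, 0.0105, 0.197]
orientation: [[0.972, 0.234, 0.001], [0.234, -0.972, 0.0], [0.001, 0.0, -1.0]]
force: [0.6, -0.3, 0.7]
grip_width: 0.065
grasp_force: 0.0
```

```bash
python3 - <<'E'
from h import *
o=st();im=capture('wrist')
cv2.imwrite('pics/w7.png',im[:,:,::-1])
E
```

```text
{'t': 19.2, 'tool_pos': [0.5252, 0.0105, 0.197], 'orientation': [[0.9723, 0.2336, 0.0012], [0.2336, -0.9723, 0.0001], [0.0012, 0.0002, -1.0]], 'force': [0.6447, -0.2961, 0.7168], 'grip_width': 0.065, 'joint_pos': [-0.0625, 0.39, -0.0658, 1.8783, 0.0327, 0.8732, -1.4794]}
```

View pics/w7.png

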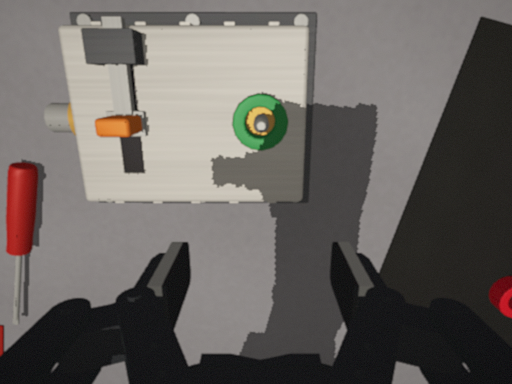

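The green ring is at (260,122), flat on the deck around the peg. The tab at (119,127) is still latched and the gripper is clear.

```bash
python3 -c "
from bench import *
print(job_done())"
```

```text
the job is handed in; nothing more can be done
None
```

The latch clicked over at about 11.3 N and stayed, so it passes; the green tag lies flat on the deck around the peg, I moved nothing else, and the job was handed in at about 19 s.

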